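# Open the slide stainer and set its program wheel

### The arm

A 6-joint arm with a two-finger parallel gripper is mounted at the origin on the work surface. World frame = base frame: x ahead of the robot, y to its left, z up, the work surface at z = 0. Lengths are in mm, angles in rad, forces in N, time in s.
With the tool pointing down it reaches from about 350 to 850 mm from the base axis. Payload 8.1 kg.
Tool frame: the origin (TCP) lies between the finger pads; the fingertips stand 19 mm ahead of it and the grasp point (between the pads) is the TCP; x points along the fingers, z is the direction in which the jaws open and shut, and the axes are right-handed (so a half turn about x gives the same grasp; the last joint's range is limited). The gripper opens to 93 mm and grips with 3 to 60 N. Pads are 15 mm wide; open, the fingers measure 128 mm over their backs; the gripper's body (75 mm by 188 mm) begins 65 mm behind the grasp point.
Start: joints at [1.133, 0.13, 1.488, -0, 1.523, -0.085], TCP at [207.295, 563.058, 237.635] pointing down, gripper open.
Joint ranges: [-2.96, 2.96], [-0.89, 2.26], [0.02, 2.5], [-1.34, 4.48], [0, 2.73], [-2.66, 2.66]. Speed limits (rad/s): [2.39, 2.39, 2.79, 3.14, 3.14, 3.14].

### API

Orientations are given as a rotation vector (axis times angle).
In Python, from rig import r gives the robot as it stands.
- The arm moves only by the shell command python3 -m inch 'ROWS' [FORCE]. ROWS is text: rows parted by semicolons, each of 7 numbers parted by spaces: the turn, a rotation vector about the tool's x, y, z in rad, then the shift along the tool's x, y, z in m, then the finger opening in m, from 0 to 0.093. In form: ax ay az tx ty tz fingers; .... A call has 1 to 5 rows; each row shifts and turns the pose as measured when the row begins, along the tool's axes as they then stand; what a row does not reach is not made up. A row lasts 1/12 s, in which the tool goes at most 41.7 mm and 7.16 degrees, less where a joint would pass 70% of its speed; a pose out of reach is approached as far as the arm can. A call with a gripper value outside its range is refused whole. The fingers move at their own pace and stop on an object; FORCE is the grip in N (left out, the last holds). Time passes only in rows, so rows that do not move let the fingers close. It gives the time, the measured TCP pose, the force and the opening at its end, in the units of the state.
- r.get_state(): the state, without advancing time (a new reading comes with each control period).
- r.capture(name): name is "side" or "top" or "wrist"; returns a dict with "pixels" (384x512x3 uint8, blue, green, red), "mtx" (3x3 intrinsics, pixels), "world_to_cam" (4x4, takes a point from world to camera coordinates). Camera axes: x right, y down, z forward; pixel columns grow to the right and rows downward; lengths in mm; the calibration is good to about 2 mm. A picture is of the moment at which its call begins. There is no depth.
- r.job_done(): hands the job in, once; it reports no verdict.
The state is a dict: "time_s": time; "q": joint angles; "joint_vel": joint speeds; "effort": joint torques, N m; "ee_pos": TCP position; "orientation": TCP orientation; "ft_force": force on the tool from outside, world axes, zero at the start; "moment": the same for the moment, N m; "finger_gap": finger opening in mm.
Only numpy, scipy, OpenCV 4.12 (cv2) and the standard library are available. Lean on these libraries where they do the work, as an engineer would, in place of code of your own. Each camera call takes 0.05 s, during which the arm holds its last target.

### The job

Get the slide stainer ready for program 5: push its two-panel dust cover right back until the panels stand folded flat against each other, then roll the knurled thumbwheel in the bay until 5 is centred in the little window beside it. Leave the cover folded, and do not knock over or push aside the slide rack, the dropper bottle or the beaker.

Things in the scene. Friction and masses are not known exactly. Their poses are not given: they have to be found in the camera images.
- stainer: white slide stainer, fixed, 200 mm deep (x -80 to +120) by 250 wide. Origin: on the table under the bay's centre; x points from its front (robot's side) to its back, y left, z up. Bay x -72 to +72, y -113 to +113, floor z = 40, wall tops z = 72, side rails at y = +-119.5 to z = 82, housing behind the bay to z = 76. A grey two-panel cover lies over the bay
- cover (a joint): slope of the rear panel, rad; the front panel slopes the other way by the same angle. 0 = both flat over the bay, 1.571 (end stop) = both upright, undersides flat together. Starts a little buckled (0.28 to 0.55), stays by friction where left. Pushing takes about 3 to 12 N, most at the start. The free edge lies at stainer x = 70 - 140 * cos(angle) mm
- pull (a point): middle of the steel pull bar on the front panel: round, 10 mm thick, 90 mm long along the stainer's y, 10 mm up the panel from the free edge, its centre 27 mm off the panel's underside (22 mm above its face). At the start about 25 to 30 mm above the free edge; as the cover folds it swings down towards the front, ending at stainer x = 43, z = 88 mm
- rear_hinge (a point): middle of the rear hinge line, fixed at stainer x = 70, z = 78 mm. Cover panels: each 70 (x) by 200 (y) by 5 mm, 0.11 kg. The rear panel hangs on this hinge, the front panel on the knuckle between them; rails guide the front panel's free edge level at z = 78 along x, so pushing it or the pull bar to +x raises the knuckle. Folded, the pair stands upright here, top at z = 150
- wheel_top (a point): top of the thumbwheel's knurled black band, fixed at stainer x = -30, y = -32, z = 72 mm; axes as the stainer's. The wheel's axis is level, along the stainer's y, 30 mm below; band radius 30, width 18 mm. Black cheeks beside it reach z = 60, the window bezel about z = 70. Under the cover until that is folded
- window (a point): middle of the little window frame, at stainer x = -30, y = -61.5, z = 68 mm, seen from above: shows the white digit band (radius 24 mm), black digits 0 to 9, upright for a reader at the stainer's front
- wheel (a joint): turn of the thumbwheel, rad: digit n is centred in the window at n * 0.6283 (5 at 3.1416). Grows as the top of the wheel rolls to the stainer's +x (to the back); 30 mm of rim travel is 1 rad. Stops just beyond 0 and 9. Smooth, no clicks; light friction (about 1.2 N at the rim) holds it where left. Starts at 0.1 to 2.0
- slide_rack: loose white rack 90 (x) x 46 (y) x 28 mm with upright glass slides, standing on the bay floor in the left half (origin: underside centre)
- dropper: loose amber dropper bottle, 34 mm across, 70 mm tall, standing close to the stainer's right side (origin: underside centre)
- beaker: loose glass beaker, 64 mm across, 75 mm tall, standing close to the stainer's left side (origin: underside centre)

How it is judged:
By the outcome, as a careful person would: the job done as asked, in the order asked, and still so for the second after the job is handed in, with the robot touching nothing.
It also fails if it takes over 54 s, if anything falls off the work surface, if the arm or the gripper's body presses on something with over 40 N, if the wrist force passes 120 N, or if a joint passes its speed limit or range.

## Working session

There is one attempt and no reset: what is moved stays moved. The work goes in short steps, Python scripts to look and compute and a shell command to move; the robot and the scene stay as the last step left them, time stands still between calls to the robot, and variables do not carry over. Pictures are saved under pics/ and viewed, and the job is handed in when it is done.

```bash
ls; mkdir -p pics
python3 - <<'E'
from rig import r
import cv2
s=r.get_state()
print({k:s[k] for k in s})
for n in("top","side","wrist"):
    c=r.capture(n);cv2.imwrite(f"pics/{n}0.png",c["pixels"]);print(n,c["mtx"],c["world_to_cam"])
E
```

```text
pics
{'time_s': 0.0, 'q': array([ 1.13259131e+00,  1.31129022e-01,  1.48926578e+00,  2.00249290e-05,
        1.52303136e+00, -8.54326113e-02]), 'joint_vel': array([ 9.82422115e-04, -1.41984891e-04,  3.37375336e-03, -3.34113606e-04,
        1.78709154e-05, -8.78664366e-04]), 'effort': array([ 4.35878583e-04, -5.59842288e+01, -4.91774547e+01,  7.67204957e-02,
        3.50455160e-02, -1.48109498e-04]), 'ee_pos': array([207.06135184, 562.56416666, 236.61405406]), 'orientation': array([-0.94648938,  1.35732915,  0.94500246]), 'ft_force': array([-0.6773054 ,  0.18451143, -0.41997293]), 'moment': array([-0.00514445, -0.02151754, -0.02970899]), 'finger_gap': 93.07948004988069}
top [[353.06967197   0.         254.78869774]
 [  0.         353.06967197 190.23640438]
 [  0.           0.           1.        ]] [[-2.26007922e-02 -9.99427335e-01 -2.51834383e-02  7.30971283e+01]
 [-9.95108531e-01  2.49119187e-02 -9.55950249e-02  5.83153423e+02]
 [ 9.61676488e-02  2.28997310e-02 -9.95101696e-01  6.99869329e+02]
 [ 0.00000000e+00  0.00000000e+00  0.00000000e+00  1.00000000e+00]]
side [[358.01573989   0.         258.91923413]
 [  0.         358.01573989 191.09286108]
 [  0.           0.           1.        ]] [[-9.04485300e-01 -4.26396673e-01 -9.60312891e-03  5.33292407e+02]
 [-2.48587543e-01  5.45339932e-01 -8.00505210e-01  2.02325378e+02]
 [ 3.46569728e-01 -7.21657977e-01 -5.99248853e-01  5.65940276e+02]
 [ 0.00000000e+00  0.00000000e+00  0.00000000e+00  1.00000000e+00]]
wrist [[293.06259551   0.         260.24622686]
 [  0.         293.06259551 187.1802943 ]
 [  0.           0.           1.        ]] [[ 3.45646672e-01  9.38363135e-01 -1.73364290e-03 -5.99172950e+02]
 [ 9.01356969e-01 -3.31500559e-01  2.78680810e-01 -3.22291527e+01]
 [ 2.60929095e-01 -9.78877256e-02 -9.60382216e-01  3.91864395e+02]
 [ 0.00000000e+00  0.00000000e+00  0.00000000e+00  1.00000000e+00]]
```

View pics/top0.png

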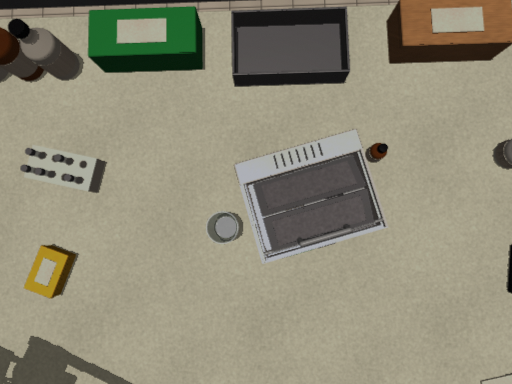

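View pics/side0.png

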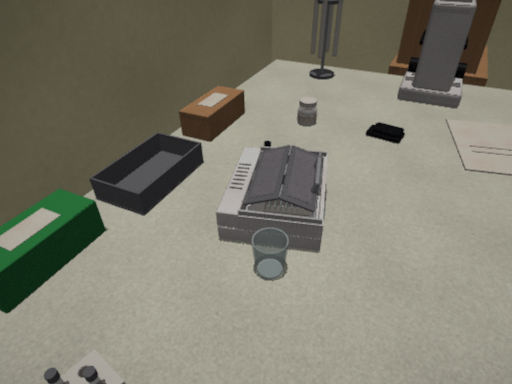

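View pics/wrist0.png

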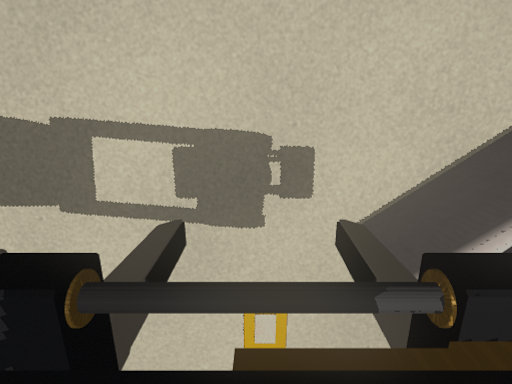

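Run:
```python
import cv2
a=cv2.imread("pics/top0.png")[120:270,200:400]
cv2.imwrite("pics/top0c.png",cv2.resize(a,None,fx=4,fy=4,interpolation=cv2.INTER_CUBIC))
a=cv2.imread("pics/side0.png")[130:290,215:345]
cv2.imwrite("pics/side0c.png",cv2.resize(a,None,fx=3.7,fy=3.7,interpolation=cv2.INTER_CUBIC))
```

```text
(no output)
```

View pics/top0c.png

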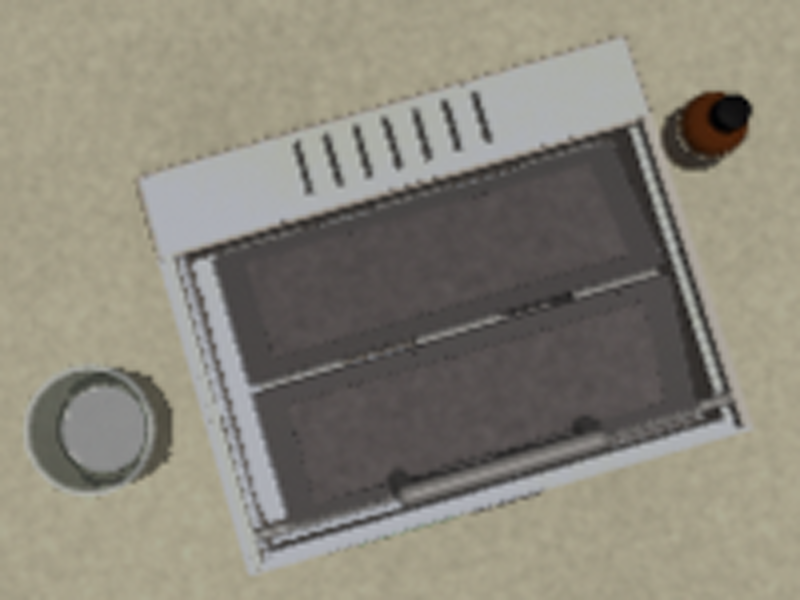

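View pics/side0c.png

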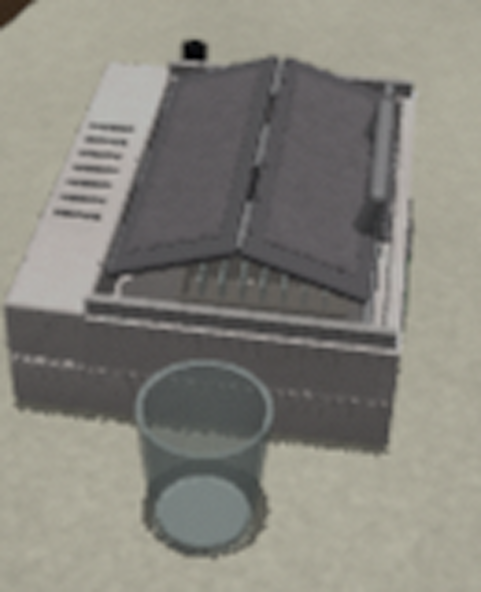

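```bash
cat > h.py <<'E'
import numpy as np
from scipy.spatial.transform import Rotation as R
def proj(c,P):
    p=c["world_to_cam"][:3,:3]@np.asarray(P,float)+c["world_to_cam"][:3,3]
    q=c["mtx"]@p; return q[:2]/q[2]
def s2w(S,p):
    x,y,t=S; return np.array([x+np.cos(t)*p[0]-np.sin(t)*p[1],y+np.sin(t)*p[0]+np.cos(t)*p[1],p[2]])
E
python3 - <<'E'
from h import *
from rig import r
from scipy.optimize import least_squares
T=r.capture("top");Sd=r.capture("side")
tp=lambda u,v:np.array([200+u/4,120+v/4]); sp=lambda u,v:np.array([215+u/3.7,130+v/3.7])
obs=[(T,(120,125,76),tp(140,180)),(T,(120,-125,76),tp(625,38)),(T,(-80,125,72),tp(255,572)),(T,(-80,-125,72),tp(742,428)),
(Sd,(-80,125,0),sp(388,452)),(Sd,(120,125,0),sp(15,405)),(Sd,(120,125,76),sp(8,308))]
def kn(a,y): return (70-70*np.cos(a),y,78+70*np.sin(a)+3)
def pull(a,y):
    f=np.array([70-140*np.cos(a),78]);u=np.array([np.cos(a),np.sin(a)]);n=np.array([-np.sin(a),np.cos(a)])
    q=f+10*u+27*n; return (q[0],y,q[1])
def f(v):
    S=v[:3];a=v[3]
    e=[proj(c,s2w(S,p))-o for c,p,o in obs]
    e+=[proj(T,s2w(S,pull(a,0)))-tp(503,465)]
    e+=[proj(Sd,s2w(S,kn(a,100)))-sp(240,245),proj(Sd,s2w(S,kn(a,-100)))-sp(280,57)]
    return np.concatenate(e)
s=least_squares(f,[550,-100,.25,.4]);print(s.x,np.round(s.fun.reshape(-1,2),1))
S=s.x[:3];a=s.x[3]
print("pull",pull(a,0),s2w(S,pull(a,0)),"wheel",s2w(S,(-30,-32,72)))
np.save("S.npy",S)
print(r.get_state()["time_s"])
E
```

```text
[ 5.48169555e+02 -5.35577154e+01  2.63579268e-01  3.52428614e-01] [[-1.5 -0.5]
 [ 0.3 -1.3]
 [-1.   1.5]
 [ 3.2  0.2]
 [ 0.3  1. ]
 [-0.2  1.3]
 [-1.4 -1.7]
 [ 0.2  0.8]
 [-0.4  1.1]
 [ 0.3 -1.5]]
pull (np.float64(-61.32964352697184), 0, np.float64(106.79228545504483)) [488.95801427 -69.5364099  106.79228546] wheel [527.54285734 -92.26868758  72.        ]
0.25
```

```bash
cat > ov.py <<'E'
from h import *
import cv2,sys
def overlay(c,S,a,out,box,k,extra=[]):
    im=c["pixels"];x0,x1,y0,y1=box
    im=cv2.resize(im[y0:y1,x0:x1],None,fx=k,fy=k,interpolation=cv2.INTER_CUBIC)
    def L(p,q,col):
        a_,b=[tuple(int(v) for v in ((proj(c,s2w(S,t))+.5-[x0,y0])*k)) for t in(p,q)]
        cv2.line(im,a_,b,col,1)
    def poly(ps,col):
        for i in range(len(ps)):L(ps[i],ps[(i+1)%len(ps)],col)
    poly([(-80,125,72),(-80,-125,72),(72,-125,72),(72,125,72)],(0,0,255))
    poly([(72,125,76),(72,-125,76),(120,-125,76),(120,125,76)],(0,0,255))
    poly([(-80,125,0),(-80,-125,0),(120,-125,0),(120,125,0)],(255,0,0))
    for y in(119.5,-119.5):L((-72,y,82),(72,y,82),(0,255,255))
    f=70-140*np.cos(a);kx=70-70*np.cos(a);kz=78+70*np.sin(a)
    poly([(f,100,78),(f,-100,78),(kx,-100,kz),(kx,100,kz)],(0,255,0))
    q=np.array([f,78])+10*np.array([np.cos(a),np.sin(a)])+27*np.array([-np.sin(a),np.cos(a)])
    L((q[0],-45,q[1]),(q[0],45,q[1]),(255,0,255))
    L((-30,-41,72),(-30,-23,72),(255,255,0))
    for p in extra: L(*p,(0,165,255))
    cv2.imwrite(out,im)
E
python3 - <<'E'
from ov import *
from rig import r
S=np.load("S.npy")
overlay(r.capture("top"),S,.352,"pics/o1.png",(200,400,120,270),4)
overlay(r.capture("side"),S,.352,"pics/o2.png",(215,345,130,290),3.7)
E
```

```text
(no output)
```

View pics/o1.png

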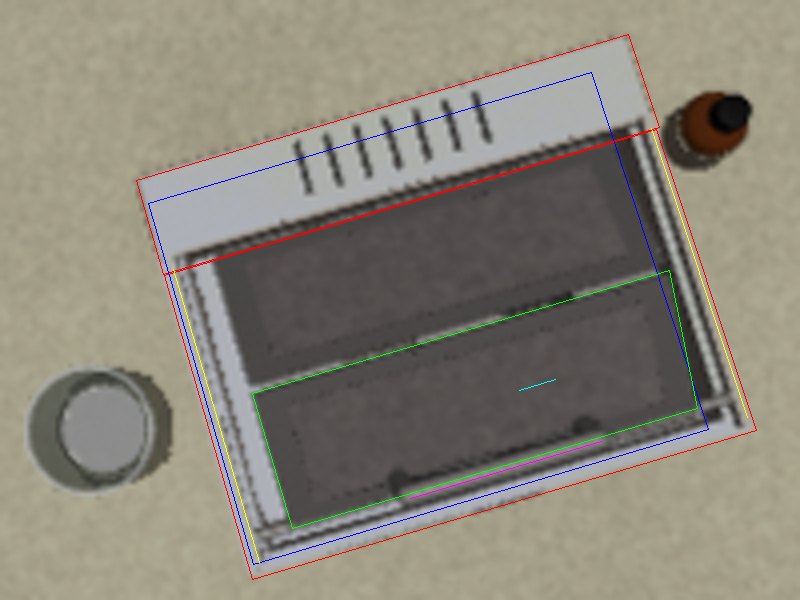

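View pics/o2.png

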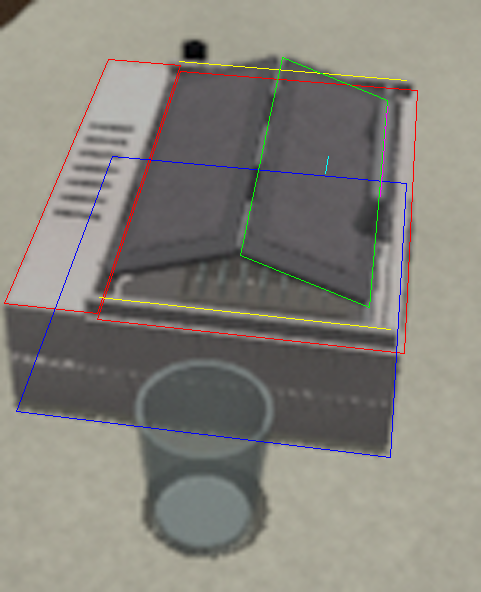

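```bash
cat > g.py <<'E'
# usage: g.py sx sy ztip [yawoff] : tip target in stainer frame, tool down, tool z along +-stainer y
from h import *
from rig import r
import sys
S=np.load("S.npy");s=r.get_state()
Rc=R.from_rotvec(s["orientation"]).as_matrix()
v=list(map(float,sys.argv[1:4]));yo=float(sys.argv[4]) if len(sys.argv)>4 else 0
tip=s["ee_pos"]+19*Rc[:,0]
t=S[2]+yo
best=None
for sg in(1,-1):
    z=sg*np.array([-np.sin(t),np.cos(t),0]);x=np.array([0,0,-1.]);y=np.cross(z,x)
    Rt=np.c_[x,y,z];rv=R.from_matrix(Rc.T@Rt).as_rotvec()
    if best is None or np.linalg.norm(rv)<np.linalg.norm(best[0]):best=(rv,Rt)
rv,Rt=best
P=s2w(S,v)-19*Rt[:,0]
d=P-s["ee_pos"]
ct,st=np.cos(S[2]),np.sin(S[2]);w=tip-[S[0],S[1],0]
print("t",round(s["time_s"],2),"tip(st)",np.round([ct*w[0]+st*w[1],-st*w[0]+ct*w[1],w[2]],1),"F",np.round(s["ft_force"],1),"gap",round(s["finger_gap"],1),"q",np.round(s["q"],2))
print("rot deg",np.round(np.degrees(rv),2),"rad",np.round(rv,4),"shift tool now",np.round(Rc.T@d/1000,4),"in target axes",np.round(Rt.T@d/1000,4),"dist",round(np.linalg.norm(d),1))
E
python3 g.py -130 0 200
```

```text
t 0.35 tip(st) [-168.5  684.   218.4] F [-0.1 -0.3 -0.6] gap 93.0 q [ 1.13  0.13  1.49 -0.    1.52 -0.09]
rot deg [-3.531e+01 -3.000e-02 -1.000e-02] rad [-6.164e-01 -4.000e-04 -2.000e-04] shift tool now [ 0.0186 -0.4269 -0.5359] in target axes [ 0.0184 -0.0385 -0.684 ] dist 685.4
```

```bash
python3 -m inch '-0.12 0 0 0 -0.026 -0.030 0; -0.12 0 0 0 -0.022 -0.033 0; -0.12 0 0 0 -0.017 -0.036 0; -0.12 0 0 0 -0.012 -0.038 0; -0.12 0 0 0 -0.007 -0.039 0' 20; python3 -m inch '0 0 0 0 -0.002 -0.041 0; 0 0 0 0 -0.002 -0.041 0; 0 0 0 0 -0.002 -0.041 0; 0 0 0 0 -0.002 -0.041 0; 0 0 0 0 -0.002 -0.041 0'; python3 g.py -130 0 200
```

```text
time_s: 0.77
ee_pos: [269.5, 378.2, 233.3]
orientation: [-1.393, 1.084, 1.395]
ft_force: [0.2, -0.5, 0.3]
finger_gap: 64.0
time_s: 1.18
ee_pos: [330.8, 179.1, 233.7]
orientation: [-1.403, 1.074, 1.402]
ft_force: [1.4, -0.5, -0.3]
finger_gap: 31.1
t 1.18 tip(st) [-149.3  281.3  214.7] F [ 1.4 -0.5 -0.3] gap 31.1 q [ 0.36 -0.51  2.06 -0.    1.6  -1.48]
rot deg [ 0.12 -0.1  -0.07] rad [ 0.0022 -0.0017 -0.0013] shift tool now [ 0.0152 -0.0187 -0.2813] in target axes [ 0.0147 -0.0193 -0.2813] dist 282.3
```

```bash
python3 -m inch '0 0 0 0.002 -0.003 -0.041 0; 0 0 0 0.002 -0.003 -0.041 0; 0 0 0 0.002 -0.003 -0.041 0; 0 0 0 0.002 -0.003 -0.041 0; 0 0 0 0.002 -0.003 -0.041 0'; python3 -m inch '0 0 0 0.002 -0.002 -0.040 0; 0 0 0 0.002 -0.002 -0.036 0; 0 0 0 0 0 0 0'; python3 g.py -130 0 200;python3 - <<'E'
from ov import *
from rig import r
S=np.load("S.npy")
c=r.capture("wrist");np.savez("w1.npz",**c)
overlay(c,S,.352,"pics/w1.png",(0,512,0,384),1.5)
cv2.imwrite("pics/w1raw.png",c["pixels"])
E
```

```text
time_s: 1.6
ee_pos: [398.3, -18.4, 226.8]
orientation: [-1.409, 1.067, 1.396]
ft_force: [1.4, -0.4, 0.7]
finger_gap: 1.2
time_s: 1.85
ee_pos: [423.3, -100.4, 223.4]
orientation: [-1.408, 1.071, 1.388]
ft_force: [-0.4, -0.1, 0.4]
finger_gap: 0.6
t 1.85 tip(st) [-132.6  -12.8  204.4] F [-0.4 -0.1  0.4] gap 0.6 q [-0.35 -0.34  1.95 -0.    1.52 -2.18]
rot deg [-0.14 -0.41  0.54] rad [-0.0024 -0.0071  0.0094] shift tool now [ 0.0044 -0.0027  0.0127] in target axes [ 0.0044 -0.0027  0.0127] dist 13.7
```

View pics/w1.png

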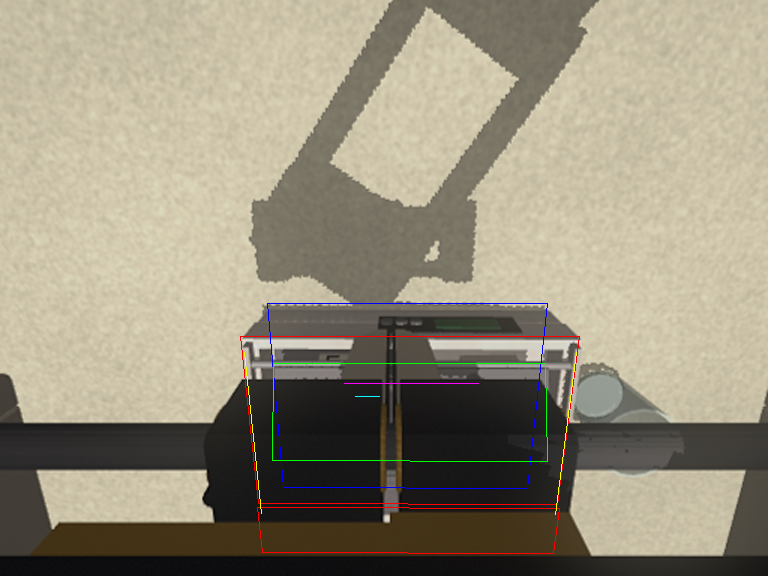

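```bash
python3 -m inch '-0.002 -0.007 0.009 0.030 -0.010 0.004 0; 0 0 0 0.030 -0.010 0.004 0; 0 0 0 0.030 -0.010 0.004 0; 0 0 0 0.026 -0.008 0.002 0; 0 0 0 0 0 0 0'; python3 g.py -88 0 86;python3 - <<'E'
from ov import *
from rig import r
S=np.load("S.npy")
c=r.capture("top")
overlay(c,S,.352,"pics/t2.png",(200,400,120,270),4)
c=r.capture("side")
cv2.imwrite("pics/s2.png",cv2.resize(c["pixels"][110:290,200:360],None,fx=3.3,fy=3.3,interpolation=cv2.INTER_CUBIC))
E
```

```text
time_s: 2.32
ee_pos: [459.4, -73.4, 107.7]
orientation: [-1.401, 1.07, 1.391]
ft_force: [-0.4, 0.3, -0.9]
finger_gap: 0.5
t 2.32 tip(st) [-90.7   3.9  88.7] F [-0.4  0.3 -0.9] gap 0.5 q [-0.27 -0.14  2.    0.    1.27 -2.1 ]
rot deg [-0.26 -0.09  0.41] rad [-0.0046 -0.0015  0.0072] shift tool now [ 0.0028 -0.0028 -0.0039] in target axes [ 0.0027 -0.0029 -0.0039] dist 5.6
```

View pics/s2.png

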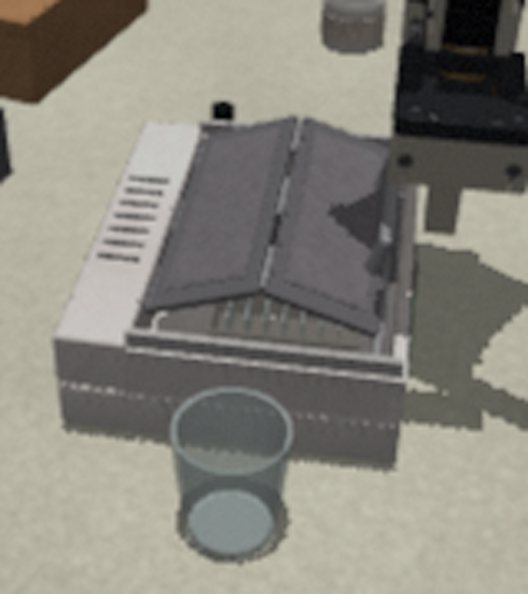

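View pics/t2.png

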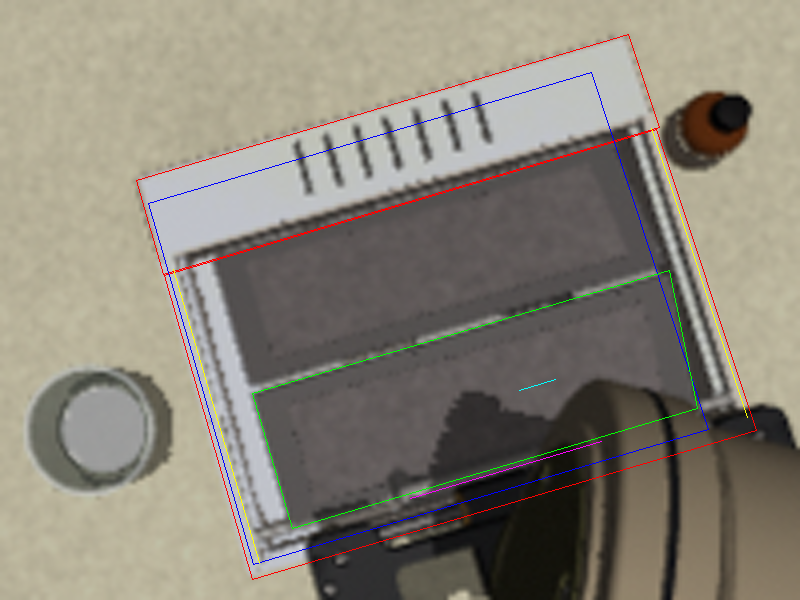

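```bash
python3 -m inch '-0.004 0 0.006 0.002 -0.008 -0.003 0; 0 0 0 0 -0.008 0 0; 0 0 0 0 -0.010 0 0; 0 0 0 0 -0.010 0 0'; python3 g.py -50 0 86
```

```text
time_s: 2.75
ee_pos: [494.0, -68.2, 115.0]
orientation: [-1.405, 1.076, 1.399]
ft_force: [-4.0, -1.1, -3.7]
finger_gap: 0.5
t 2.75 tip(st) [-56.1  -0.2  96. ] F [-4.  -1.1 -3.7] gap 0.5 q [-0.24 -0.05  1.9  -0.01  1.29 -2.07]
rot deg [ 0.04 -0.3  -0.04] rad [ 0.0006 -0.0053 -0.0007] shift tool now [ 0.01   -0.0061  0.0001] in target axes [ 0.01   -0.0061  0.0001] dist 11.7
```

```bash
python3 -m inch '0 -0.005 0 0.006 -0.010 0 0; 0 0 0 0.005 -0.010 0 0; 0 0 0 0.003 -0.010 0 0'; python3 g.py -20 0 86
```

```text
time_s: 3.0
ee_pos: [525.2, -60.4, 106.8]
orientation: [-1.404, 1.073, 1.398]
ft_force: [-2.1, -0.7, -1.3]
finger_gap: 0.5
t 3.0 tip(st) [-23.9  -0.6  87.8] F [-2.1 -0.7 -1.3] gap 0.5 q [-0.21  0.04  1.83 -0.    1.27 -2.04]
rot deg [ 0.01 -0.15  0.11] rad [ 0.0002 -0.0025  0.002 ] shift tool now [ 0.0018 -0.0039  0.0006] in target axes [ 0.0018 -0.0039  0.0006] dist 4.4
```

```bash
python3 -m inch '0 0 0 0.003 -0.010 0 0; 0 0 0 0.002 -0.010 0 0; 0 0 0 0.001 -0.008 0 0'; python3 g.py 30 0 83
```

```text
time_s: 3.25
ee_pos: [554.7, -52.7, 105.7]
orientation: [-1.406, 1.072, 1.395]
ft_force: [-0.6, -0.8, -1.3]
finger_gap: 0.5
t 3.25 tip(st) [ 6.7 -0.9 86.7] F [-0.6 -0.8 -1.3] gap 0.5 q [-0.19  0.11  1.75 -0.    1.27 -2.02]
rot deg [ 0.   -0.25  0.25] rad [ 0.     -0.0043  0.0044] shift tool now [ 0.0038 -0.0234  0.0009] in target axes [ 0.0037 -0.0234  0.0008] dist 23.7
```

```bash
python3 g.py 30 0 83; python3 -m inch '0 -0.004 0.004 0.004 -0.008 0 0; 0 0 0 0.002 -0.006 0 0; 0 0 0 0.001 -0.004 0 0'; python3 g.py 30 0 83
```

```text
t 3.25 tip(st) [ 6.7 -0.9 86.7] F [-0.6 -0.8 -1.3] gap 0.5 q [-0.19  0.11  1.75 -0.    1.27 -2.02]
rot deg [ 0.   -0.25  0.25] rad [ 0.     -0.0043  0.0044] shift tool now [ 0.0038 -0.0234  0.0009] in target axes [ 0.0037 -0.0234  0.0008] dist 23.7
time_s: 3.5
ee_pos: [575.6, -47.5, 103.4]
orientation: [-1.405, 1.07, 1.396]
ft_force: [-2.0, -0.2, -1.3]
finger_gap: 0.5
t 3.5 tip(st) [28.2 -1.3 84.4] F [-2.  -0.2 -1.3] gap 0.5 q [-0.17  0.17  1.7  -0.    1.27 -2.01]
rot deg [ 0.02 -0.14  0.27] rad [ 0.0003 -0.0024  0.0048] shift tool now [ 0.0014 -0.0019  0.0013] in target axes [ 0.0014 -0.0019  0.0013] dist 2.7
```

```bash
python3 -m inch '0 0 0.004 0.001 -0.003 0 0; 0 0 0 0.000 -0.003 0 0'; python3 g.py 34 0 84; python3 -m inch '0 0 0 0.000 -0.003 0 0;0 0 0 0.000 -0.003 0 0'; python3 g.py 34 0 84
```

```text
time_s: 3.67
ee_pos: [579.6, -46.5, 103.1]
orientation: [-1.401, 1.079, 1.403]
ft_force: [-24.4, -6.0, 9.7]
finger_gap: 0.6
t 3.67 tip(st) [32.1 -1.4 84.1] F [-24.4  -6.    9.7] gap 0.6 q [-0.17  0.19  1.68 -0.    1.28 -2.  ]
rot deg [ 0.03 -0.14 -0.3 ] rad [ 0.0005 -0.0025 -0.0053] shift tool now [ 0.0001 -0.0018  0.0013] in target axes [ 0.0001 -0.0018  0.0013] dist 2.2
time_s: 3.83
ee_pos: [579.6, -46.5, 103.2]
orientation: [-1.395, 1.09, 1.414]
ft_force: [-16.4, -3.1, 9.8]
finger_gap: 0.5
t 3.83 tip(st) [31.8 -1.4 84.2] F [-16.4  -3.1   9.8] gap 0.5 q [-0.16  0.2   1.66 -0.01  1.3  -1.99]
rot deg [ 0.01 -0.08 -1.15] rad [ 0.0001 -0.0014 -0.0201] shift tool now [ 0.0002 -0.0018  0.0014] in target axes [ 0.0002 -0.0018  0.0014] dist 2.3
```

```bash
python3 -m inch '0 0 -0.01 0 0.008 0 0; 0 0 0 0 0.015 0 0; 0 0 0 -0.01 0.025 0 0; 0 0 0 -0.02 0.03 0 0;0 0 0 -0.02 0.02 0 0'; python3 g.py -30 -32 110;python3 - <<'E'
from ov import *
from rig import r
S=np.load("S.npy")
c=r.capture("top")
overlay(c,S,1.571,"pics/t3.png",(200,400,120,270),4)
c=r.capture("side")
overlay(c,S,1.571,"pics/s3.png",(200,360,110,290),3.3)
E
```

```text
time_s: 4.25
ee_pos: [483.1, -71.6, 153.8]
orientation: [-1.397, 1.083, 1.412]
ft_force: [0.1, 0.5, 0.8]
finger_gap: 0.6
t 4.25 tip(st) [-67.8  -0.5 134.8] F [0.1 0.5 0.8] gap 0.6 q [-0.25 -0.11  1.88 -0.01  1.38 -2.08]
rot deg [ 0.1   0.   -0.79] rad [ 0.0017  0.     -0.0138] shift tool now [ 0.0242 -0.0378 -0.0316] in target axes [ 0.0248 -0.0375 -0.0315] dist 54.9
```

View pics/s3.png

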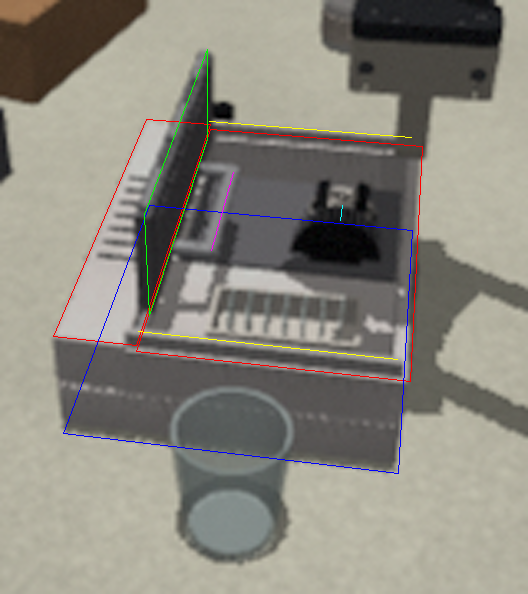

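View pics/t3.png

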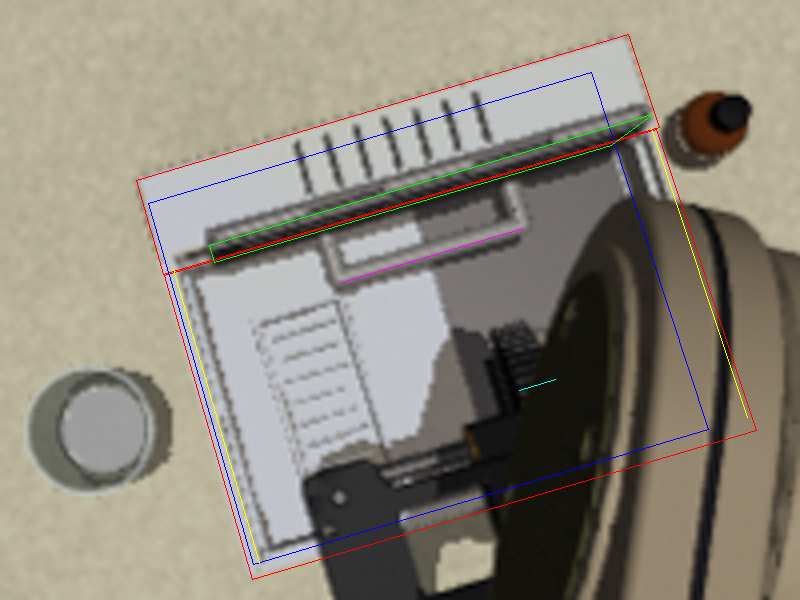

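```bash
python3 -m inch '0 0 -0.014 -0.02 0.036 0 0; 0 0 0 -0.02 0.036 0 0; 0 0 0 -0.01 0.038 0 0; 0 0 0 0 0 0 0';python3 g.py -30 -32 110
python3 - <<'E'
from rig import r
import cv2
for n in("top","side","wrist"):
    c=r.capture(n); import numpy as np; np.savez(f"c4{n}.npz",**c)
    p=c["pixels"]
    if n=="top": p=cv2.resize(p[120:270,200:400],None,fx=4,fy=4,interpolation=cv2.INTER_CUBIC)
    if n=="side": p=cv2.resize(p[130:250,230:345],None,fx=5,fy=5,interpolation=cv2.INTER_CUBIC)
    cv2.imwrite(f"pics/{n}4.png",p)
E
```

```text
time_s: 4.68
ee_pos: [376.9, -100.4, 201.1]
orientation: [-1.397, 1.074, 1.409]
ft_force: [0.2, 0.4, -0.9]
finger_gap: 0.2
t 4.68 tip(st) [-177.6   -0.5  182.1] F [ 0.2  0.4 -0.9] gap 0.2 q [-0.39 -0.45  2.07 -0.    1.52 -2.23]
rot deg [ 0.12  0.24 -0.32] rad [ 0.0021  0.0042 -0.0055] shift tool now [ 0.0712 -0.1478 -0.032 ] in target axes [ 0.0721 -0.1475 -0.0314] dist 167.2
```

View pics/top4.png

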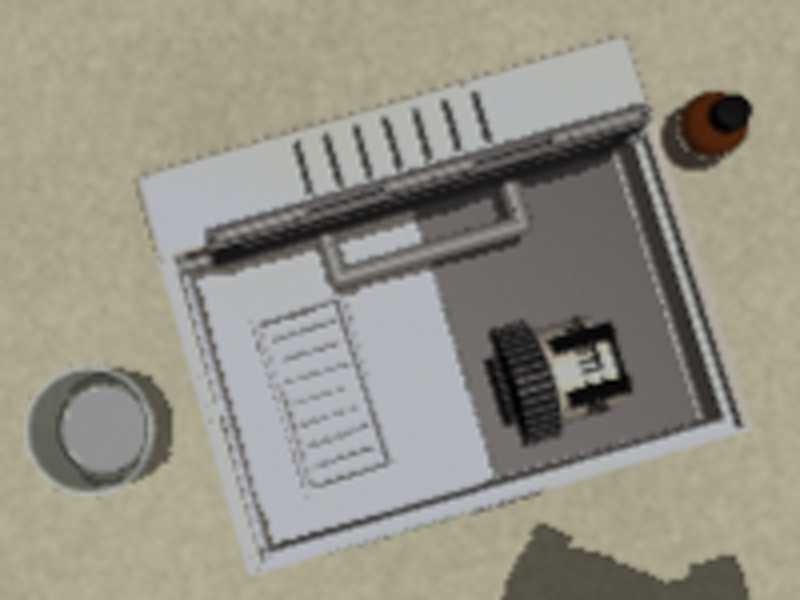

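View pics/side4.png

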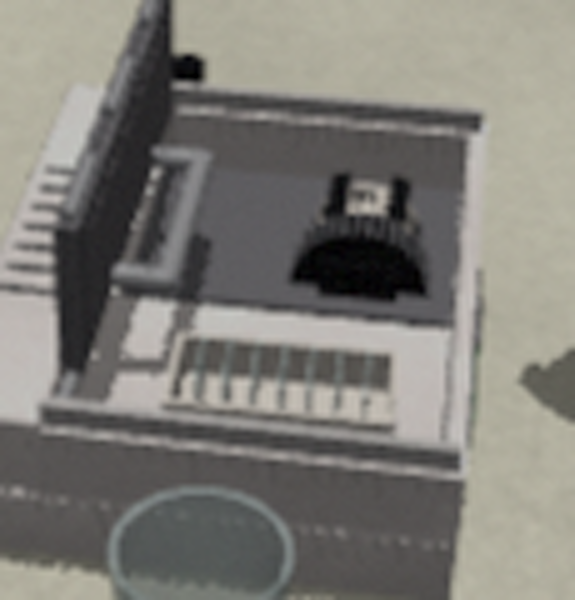

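View pics/wrist4.png

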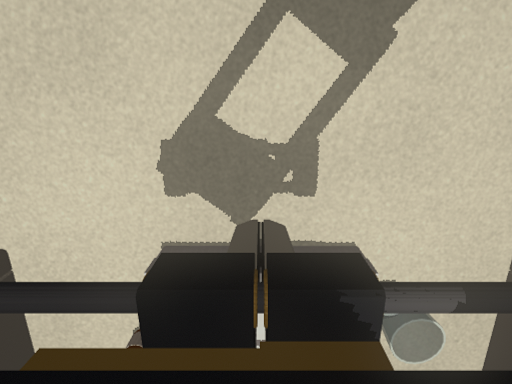

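```bash
cat > fit.py <<'E'
from h import *
from scipy.optimize import least_squares
T=np.load("c4top.npz");Sd=np.load("c4side.npz")
tp=lambda u,v:np.array([200+u/4,120+v/4])-.4; sp=lambda u,v:np.array([230+u/5,130+v/5])-.4
obs=[(T,(43,45,88),tp(338,278)),(T,(43,-45,88),tp(521,231)),(T,(-30,-61.5,70),tp(594,363)),
(T,(120,125,76),tp(140,180)),(T,(120,-125,76),tp(625,38)),(T,(70,-100,150),tp(648,110)),(T,(70,100,150),tp(210,235)),
(Sd,(43,-45,88),sp(203,155)),(Sd,(43,45,88),sp(176,280)),(Sd,(-30,-61.5,70),sp(370,195)),(Sd,(70,-100,150),sp(155,-3)),(Sd,(70,100,150),sp(67,222))]
def f(v):
    return np.concatenate([proj(c,s2w(v[:3],p))-o for c,p,o in obs])
s=least_squares(f,[550,-53,.26],loss="soft_l1");print(s.x,np.round(f(s.x).reshape(-1,2),1))
for c,k in((T,0),(Sd,1)):
    pass
np.save("S2.npy",s.x)
S0=np.load("S.npy")
for p in((-30,-32,72),(43,0,88)):
  print(s2w(S0,p),s2w(s.x,p), tp(0,0)*0+ (proj(T,s2w(s.x,p))+.4-[200,120])*4, (proj(Sd,s2w(s.x,p))+.4-[230,130])*5)
E
python3 fit.py
```

```text
[ 5.48833596e+02 -5.29027745e+01  2.65055004e-01] [[ 0.3  0.6]
 [ 0.1 -1.1]
 [-0.1  0.7]
 [-1.5 -0.3]
 [ 0.3 -1.3]
 [ 0.8  0.3]
 [-0.7  2.1]
 [-0.3  1.2]
 [-1.7 -0. ]
 [-0.2 -1.1]
 [ 1.3 -5.1]
 [-0.1 -0.2]]
[527.54285734 -92.26868758  72.        ] [528.26404836 -91.64414403  72.        ] [535.65550433 383.33020559] [364.25630868 222.58031256]
[589.68449059 -42.35458719  88.        ] [590.3319539  -41.63839335  88.        ] [430.34729878 253.50051211] [185.50542594 217.52229308]
```

```bash
cp S2.npy S.npy
cat > win.py <<'E'
# rectified view of window plane at z=66, stainer frame, 12px/mm ; up = +x
from h import *
from rig import r
import cv2,sys
S=np.load("S.npy")
c=r.capture(sys.argv[1]) if len(sys.argv)<4 else np.load(sys.argv[3])
k=10
cor=[(-8,-42),(-8,-82),(-52,-82),(-52,-42)]
src=np.float32([proj(c,s2w(S,(*p,66))) for p in cor])
dst=np.float32([[0,0],[400,0],[400,440],[0,440]])
H=cv2.getPerspectiveTransform(src,dst)
im=cv2.warpPerspective(c["pixels"],H,(400,440),flags=cv2.INTER_CUBIC)
cv2.imwrite(sys.argv[2],im)
E
python3 win.py top pics/win4t.png c4top.npz; python3 win.py side pics/win4s.png c4side.npz; python3 -c "
import cv2,numpy as np
cv2.imwrite('pics/win4.png',np.hstack([cv2.imread('pics/win4t.png'),cv2.imread('pics/win4s.png')]))"
```

```text
(no output)
```

View pics/win4.png

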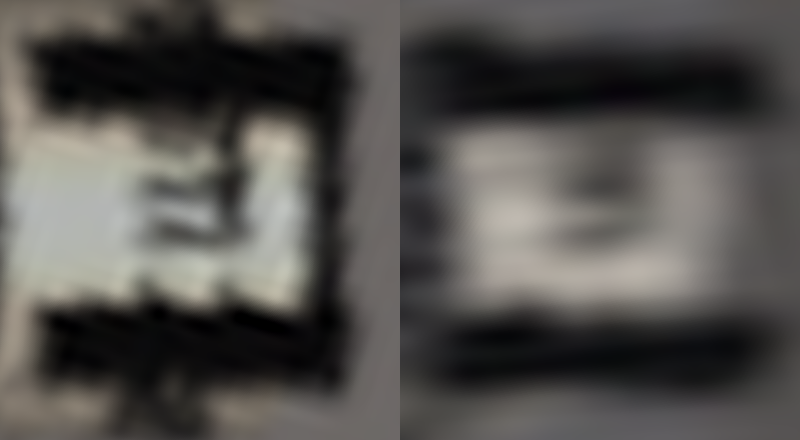

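Run:
```python
from h import *
import numpy as np
from rig import r
S=np.load("S.npy");s=r.get_state();c=np.load("c4wrist.npz")
W=c["world_to_cam"];Rc=R.from_rotvec(s["orientation"]).as_matrix()
cam=-W[:3,:3].T@W[:3,3]
print("cam in tool",Rc.T@(cam-s["ee_pos"]),"axis",Rc.T@W[2,:3])
t=S[2]
Rt=np.c_[[0,0,-1.],[-np.cos(t),-np.sin(t),0],[-np.sin(t),np.cos(t),0]]
ct=Rc.T@(cam-s["ee_pos"]);Rct=W[:3,:3]@Rc
np.savez("wc.npz",ct=ct,Rct=Rct)
def pr(tip,p):
    P=s2w(S,tip)-19*Rt[:,0]; cw=P+Rt@ct; q=c["mtx"]@(Rct@Rt.T@(s2w(S,p)-cw)); return np.round(q[:2]/q[2]),round(q[2])
for tx in(-30,-10,0,10,20):
  for z in(80,100,130): print(tx,z,pr((tx,-32,z),(-30,-61.5,68)),pr((tx,-32,z),(-30,-32,72)))
```

```text
cam in tool [-148.09841335   78.54731391    0.19661549] axis [ 9.60003760e-01 -2.79986048e-01 -7.70659245e-04]
-30 80 (array([216., 225.]), 194) (array([260., 228.]), 190)
-30 100 (array([220., 214.]), 213) (array([260., 216.]), 209)
-30 130 (array([225., 201.]), 242) (array([260., 202.]), 238)
-10 80 (array([214., 197.]), 188) (array([260., 199.]), 184)
-10 100 (array([219., 188.]), 208) (array([260., 189.]), 204)
-10 130 (array([224., 177.]), 236) (array([260., 179.]), 232)
0 80 (array([214., 182.]), 186) (array([260., 183.]), 182)
0 100 (array([218., 174.]), 205) (array([260., 175.]), 201)
0 130 (array([223., 165.]), 234) (array([260., 166.]), 230)
10 80 (array([213., 166.]), 183) (array([260., 167.]), 179)
10 100 (array([217., 160.]), 202) (array([260., 161.]), 198)
10 130 (array([223., 153.]), 231) (array([260., 154.]), 227)
20 80 (array([212., 150.]), 180) (array([260., 151.]), 176)
20 100 (array([217., 146.]), 199) (array([260., 146.]), 195)
20 130 (array([222., 140.]), 228) (array([260., 141.]), 224)
```

```bash
python3 g.py -5 -26 110; python3 -m inch '0.002 0.004 -0.005 0.006 -0.034 -0.005 0; 0 0 0 0.012 -0.034 -0.005 0; 0 0 0 0.017 -0.034 -0.005 0; 0 0 0 0.018 -0.034 -0.005 0; 0 0 0 0.018 -0.03 -0.005 0';python3 -m inch '0 0 0 0 0 0 0';  python3 g.py -5 -26 110
python3 - <<'E'
from rig import r
import cv2,numpy as np
c=r.capture("wrist");np.savez("c5w.npz",**c)
cv2.imwrite("pics/w5.png",cv2.resize(c["pixels"][100:260,140:340],None,fx=4,fy=3.7,interpolation=cv2.INTER_CUBIC))
E
python3 win.py wrist pics/win5.png c5w.npz
```

```text
t 4.83 tip(st) [-175.    -0.7  180.5] F [-0.4 -1.1 -0.7] gap 0.6 q [-0.39 -0.44  2.07  0.    1.52 -2.22]
rot deg [ 0.04  0.33 -0.28] rad [ 0.0007  0.0058 -0.0049] shift tool now [ 0.0695 -0.1702 -0.0257] in target axes [ 0.0705 -0.1699 -0.0252] dist 185.7
time_s: 5.25
ee_pos: [559.0, -78.5, 128.7]
orientation: [-1.408, 1.068, 1.39]
ft_force: [-0.4, 0.2, 0.2]
finger_gap: 0.2
time_s: 5.33
ee_pos: [560.6, -76.1, 119.9]
orientation: [-1.401, 1.07, 1.4]
ft_force: [-0.1, 0.8, -1.0]
finger_gap: 0.4
t 5.33 tip(st) [  5.3 -25.5 100.9] F [-0.1  0.8 -1. ] gap 0.4 q [-0.23  0.12  1.72  0.    1.3  -2.06]
rot deg [-0.04  0.04  0.14] rad [-0.0007  0.0007  0.0024] shift tool now [-0.0091  0.0102 -0.0005] in target axes [-0.0091  0.0103 -0.0005] dist 13.7
```

View pics/w5.png

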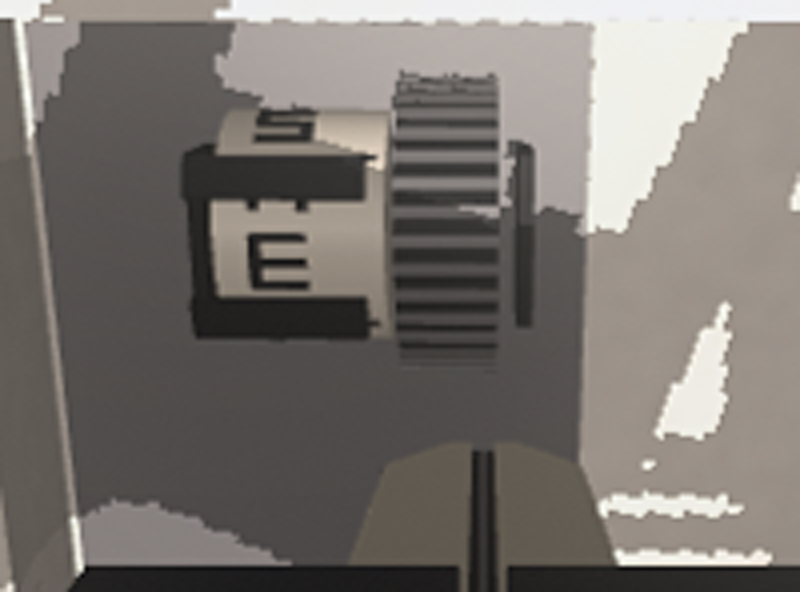

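View pics/win5.png

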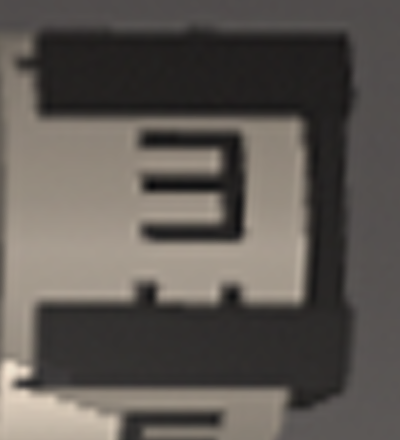

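```bash
python3 -m inch '0 0 0 0.002 0.025 -0.002 0; 0 0 0 0.012 0.022 -0.002 0; 0 0 0 0.008 0.002 0 0; 0 0 0 0 0 0 0';  python3 g.py -44 -30 72
```

```text
time_s: 5.72
ee_pos: [513.7, -90.7, 95.8]
orientation: [-1.402, 1.068, 1.407]
ft_force: [0.0, 0.2, -0.5]
finger_gap: 0.4
t 5.72 tip(st) [-43.8 -27.2  76.8] F [ 0.   0.2 -0.5] gap 0.4 q [-0.27  0.04  1.85  0.    1.25 -2.12]
rot deg [ 0.25  0.17 -0.06] rad [ 0.0044  0.0029 -0.001 ] shift tool now [ 0.0047  0.0002 -0.0028] in target axes [ 0.0048  0.0002 -0.0027] dist 5.5
```

```bash
python3 -m inch '0.004 0.003 0 0.005 0 -0.003 0; 0 0 0 0.002 0 0 0';  python3 g.py -44 -30 72
```

```text
time_s: 5.88
ee_pos: [516.1, -93.6, 90.3]
orientation: [-1.404, 1.072, 1.4]
ft_force: [-3.8, 1.5, 10.5]
finger_gap: 0.3
t 5.88 tip(st) [-42.2 -30.7  71.3] F [-3.8  1.5 10.5] gap 0.3 q [-0.28  0.05  1.85 -0.    1.24 -2.11]
rot deg [-0.   -0.1   0.09] rad [-0.     -0.0017  0.0015] shift tool now [-0.0007  0.0017  0.0007] in target axes [-0.0007  0.0017  0.0007] dist 2.0
```

```bash
python3 -m inch '0 0 0 0.001 -0.004 0 0; 0 0 0 0.001 -0.004 0 0';  python3 g.py -20 -30 72
```

```text
time_s: 6.05
ee_pos: [526.4, -91.3, 91.4]
orientation: [-1.406, 1.069, 1.396]
ft_force: [0.5, -0.7, 0.1]
finger_gap: 0.6
t 6.05 tip(st) [-31.6 -31.2  72.4] F [ 0.5 -0.7  0.1] gap 0.6 q [-0.27  0.07  1.83  0.    1.24 -2.1 ]
rot deg [-0.02 -0.18  0.32] rad [-0.0004 -0.0031  0.0056] shift tool now [ 0.0005 -0.0117  0.0012] in target axes [ 0.0004 -0.0117  0.0012] dist 11.8
```

```bash
python3 -m inch '0 0 0.005 0.003 -0.002 0.001 0; 0 0 0 0.0025 -0.004 0 0';  python3 g.py -20 -30 72
python3 - <<'E'
from rig import r
import numpy as np
np.savez("c6w.npz",**r.capture("wrist"))
E
python3 win.py wrist pics/win6.png c6w.npz
```

```text
time_s: 6.22
ee_pos: [537.0, -88.9, 91.1]
orientation: [-1.41, 1.07, 1.391]
ft_force: [-3.1, 6.3, 12.7]
finger_gap: 0.5
t 6.22 tip(st) [-20.7 -31.7  72.1] F [-3.1  6.3 12.7] gap 0.5 q [-0.26  0.09  1.81 -0.    1.23 -2.09]
rot deg [-0.03 -0.4   0.49] rad [-0.0005 -0.0069  0.0085] shift tool now [ 0.0001 -0.0009  0.0016] in target axes [ 0.0001 -0.0009  0.0016] dist 1.8
```

View pics/win6.png

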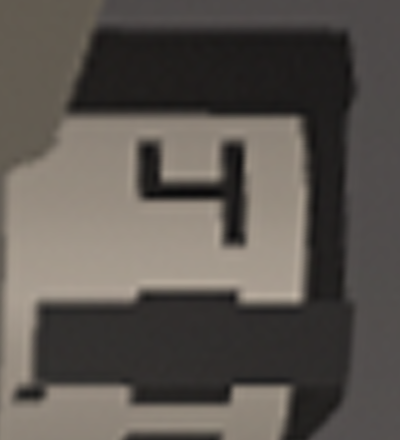

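```bash
python3 -m inch '0 -0.006 0.008 -0.012 0.002 0.001 0; 0 0 0 -0.002 0.016 0 0; 0 0 0 0.002 0.008 0 0; 0 0 0 0 0 0 0';  python3 g.py -42 -31 72
```

```text
time_s: 6.6
ee_pos: [516.4, -93.7, 105.9]
orientation: [-1.409, 1.068, 1.395]
ft_force: [-0.4, 0.6, -0.2]
finger_gap: 0.7
t 6.6 tip(st) [-41.9 -31.   86.9] F [-0.4  0.6 -0.2] gap 0.7 q [-0.28  0.02  1.85  0.    1.26 -2.11]
rot deg [ 0.08 -0.22  0.41] rad [ 0.0014 -0.0039  0.0071] shift tool now [ 0.0149  0.0001 -0.    ] in target axes [ 0.0149 -0.     -0.0001] dist 14.9
```

```bash
python3 -m inch '0 -0.004 0.007 0.010 0 0 0; 0 0 0 0.003 0 0 0; 0 0 0 0.002 0 0 0';  python3 g.py -42 -31 72
```

```text
time_s: 6.85
ee_pos: [518.0, -94.0, 90.3]
orientation: [-1.404, 1.071, 1.4]
ft_force: [-5.5, 0.1, 29.5]
finger_gap: -0.1
t 6.85 tip(st) [-40.4 -31.6  71.3] F [-5.5  0.1 29.5] gap -0.1 q [-0.28  0.05  1.85  0.    1.24 -2.11]
rot deg [ 0.04 -0.06  0.12] rad [ 0.0006 -0.001   0.002 ] shift tool now [-0.0007  0.0015  0.0006] in target axes [-0.0007  0.0015  0.0006] dist 1.8
```

```bash
python3 -m inch '0 0 0 0.001 -0.003 0 0; 0 0 0 0.002 -0.003 0 0';  python3 g.py -20 -31 72
python3 - <<'E'
from rig import r
import numpy as np
np.savez("c7w.npz",**r.capture("wrist"))
E
python3 win.py wrist pics/win7.png c7w.npz
```

```text
time_s: 7.02
ee_pos: [527.0, -91.9, 90.9]
orientation: [-1.406, 1.067, 1.396]
ft_force: [-3.4, 7.4, 21.8]
finger_gap: 0.5
t 7.02 tip(st) [-31.2 -31.9  71.9] F [-3.4  7.4 21.8] gap 0.5 q [-0.27  0.07  1.83  0.    1.24 -2.11]
rot deg [ 0.02 -0.08  0.4 ] rad [ 0.0003 -0.0015  0.0071] shift tool now [-0.     -0.0113  0.0009] in target axes [-0.0001 -0.0113  0.0009] dist 11.3
```

View pics/win7.png

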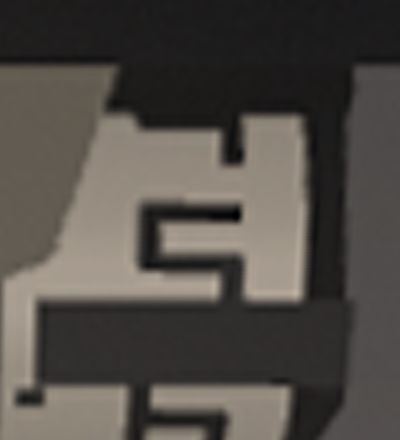

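```bash
python3 -m inch '0 0 0.005 0.0015 -0.003 0 0; 0 0 0 0 0 0 0';  python3 g.py -20 -31 72
python3 - <<'E'
from rig import r
import numpy as np
np.savez("c8w.npz",**r.capture("wrist"))
E
python3 win.py wrist pics/win8.png c8w.npz
```

```text
time_s: 7.23
ee_pos: [533.3, -90.0, 91.6]
orientation: [-1.406, 1.067, 1.396]
ft_force: [0.7, 0.2, -0.8]
finger_gap: 0.7
t 7.23 tip(st) [-24.6 -31.8  72.6] F [ 0.7  0.2 -0.8] gap 0.7 q [-0.26  0.09  1.81  0.    1.24 -2.1 ]
rot deg [ 0.05 -0.11  0.39] rad [ 0.0009 -0.002   0.0068] shift tool now [ 0.0006 -0.0047  0.0007] in target axes [ 0.0006 -0.0047  0.0007] dist 4.8
```

View pics/win8.png

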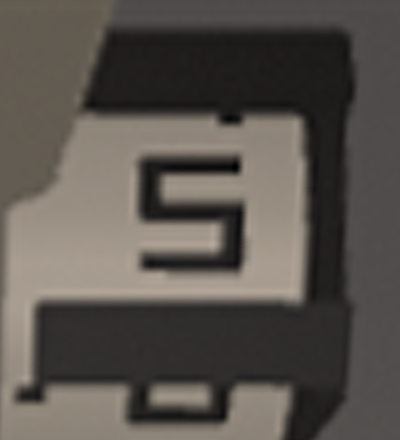

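```bash
python3 -m inch '0 0 0.006 -0.012 0.000 0 0; 0 0 0 -0.010 -0.010 0 0; 0 0 0 -0.008 -0.020 0 0;  0 0 0 0 -0.012 0 0; 0 0 0 0 0 0 0';  python3 g.py 20 -31 105
python3 - <<'E'
from h import *
from rig import r
import cv2
c=r.capture("wrist");np.savez("c9w.npz",**c)
S=np.load("S.npy");W=c["world_to_cam"];cam=-W[:3,:3].T@W[:3,3];d=cam-[S[0],S[1],0];t=S[2]
print("cam st",np.cos(t)*d[0]+np.sin(t)*d[1],-np.sin(t)*d[0]+np.cos(t)*d[1],d[2])
E
python3 win.py wrist pics/win9.png c9w.npz
```

```text
time_s: 7.7
ee_pos: [572.1, -78.3, 117.1]
orientation: [-1.398, 1.077, 1.408]
ft_force: [0.2, 0.0, -0.1]
finger_gap: 0.4
t 7.7 tip(st) [ 15.6 -30.6  98.1] F [ 0.2  0.  -0.1] gap 0.4 q [-0.22  0.16  1.68 -0.    1.31 -2.06]
rot deg [ 0.01  0.08 -0.4 ] rad [ 0.0001  0.0014 -0.0069] shift tool now [-0.0069 -0.0042 -0.0004] in target axes [-0.0069 -0.0042 -0.0004] dist 8.1
cam st -61.231356263667315 -30.612381397086946 265.25448395492344
```

View pics/win9.png

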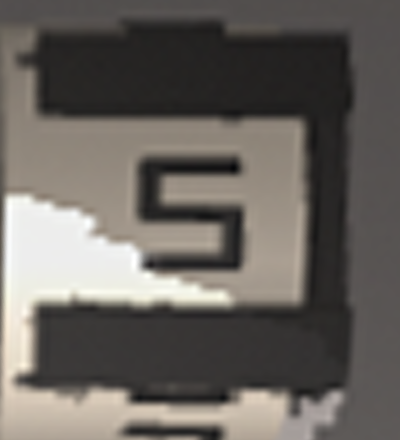

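```bash
python3 -m inch '0 0 0 -0.015 0.015 0 0; 0 0 0 -0.025 0.030 0 0; 0 0 0 -0.025 0.036 0 0; 0 0 0 -0.02 0.038 0 0; 0 0 0 0 0.036 0 0'; python3 -m inch '0 0 0 0 0.02 0 0; 0 0 0 0 0 0 0; 0 0 0 0 0 0 0'
python3 - <<'E'
from rig import r
import cv2,numpy as np
a=r.capture("top")["pixels"][120:270,200:400];b=r.capture("side")["pixels"][110:285,215:355]
a=cv2.resize(a,(400,300),interpolation=cv2.INTER_CUBIC);b=cv2.resize(b,(400,500),interpolation=cv2.INTER_CUBIC)
o=np.zeros((500,800,3),np.uint8);o[:300,:400]=a;o[:,400:]=b
cv2.imwrite("pics/fin.png",o)
E
```

```text
time_s: 8.17
ee_pos: [418.8, -117.7, 196.8]
orientation: [-1.392, 1.08, 1.424]
ft_force: [-0.3, -1.1, 1.2]
finger_gap: 0.3
time_s: 8.42
ee_pos: [392.0, -124.6, 196.1]
orientation: [-1.389, 1.085, 1.422]
ft_force: [1.2, -0.1, 0.4]
finger_gap: 0.5
```

View pics/fin.png

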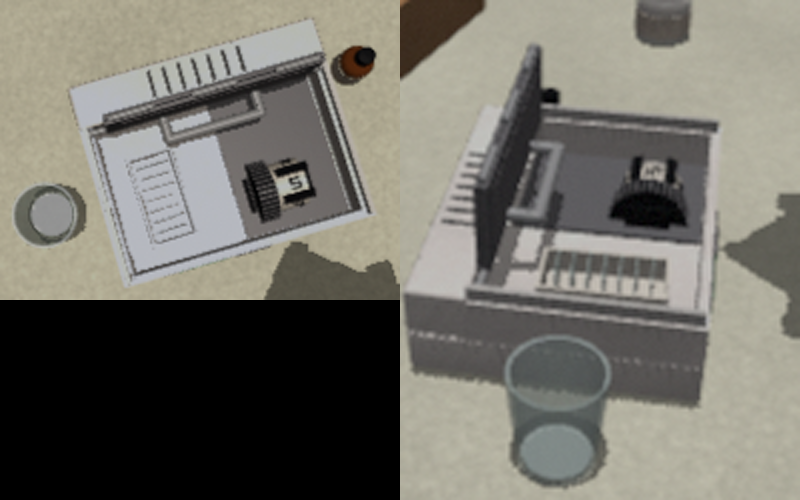

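The final picture shows the cover folded upright and a 5 centred in the window (top view at about (295,183)). The rack, bottle and beaker have not moved.

```bash
python3 -c "
from rig import r
print(r.job_done())"
```

```text
the job is handed in; nothing more can be done
None
```

The stainer is ready for program 5: the cover is folded flat and 5 is centred in the window. I handed the job in at about 8.5 s, with the arm clear of everything.

- **Cover:** I pushed the pull bar back with closed fingertips until the end stop pushed back with about 25 N. After I backed off, the top and side views show both panels still upright and together.
- **Thumbwheel:** It started a little past 3. I rolled it to 5 in two fingertip strokes over the top. From close up, the 5 is within about 0.3 mm of the window's centre, roughly 0.01 rad.
- **Other items:** In the last pictures the slide rack, dropper bottle and beaker are where they started.
- **Forces:** The fingertips pressed on the wheel with up to about 30 N for a moment, more than I meant. No force reading reached a limit.
- **Camera fit:** My estimate of the stainer's position differed from some pictures by 1–3 pixels (about 2–6 mm), and by 5 pixels at one cover corner in the side view. I centred the 5 against the window frame itself, so this did not affect the result.

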